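# Fill the vial cassette and lift it out of its cooling dock

## Task

First stand the slim vial from the bench in the one free bore of the vial cassette, lowering it fully home without letting it fall, while the cassette sits in its cooling dock. Then pinch the cassette's two side catches together and lift it out level with all four vials in it. Finish still holding it by the pinched catches, steady above the dock with its underside at least 3 cm higher than the dock's top; put nothing down, do not let go, and leave the other things on the bench alone.

Things in the scene. Friction and masses are not known exactly. Their poses are not given: they have to be found in the camera images.
- dock: Cooling dock, fixed (sizes in mm): white housing 130 (x) by 210 (y), 55 high; open well 42 x 144, long along y, floor 27 above the origin. Origin: centre of its underside; z up. Cassette has 1 mm play in the well. Mid-way on each long wall of the well a 6 mm lip covers a pocket where a catch's barb hooks (1 mm play up and down): pulling does not free the cassette, only pinching both catches.
- cassette: Grey plastic vial cassette (sizes in mm), loose, 0.15-0.25 kg empty, clipped in the well, axes along the dock's. Origin: centre of its underside; x across, y along, z up. Two bored blocks 40 wide, |y| 14 to 71, 34 high (tops 6 above the dock's); centre tower 20 (x) by 28 (y), 78 high, a black catch on each x side. Four bores 19 wide, 26 deep, floor 8 above the origin; three hold vials.
- bore0 (a point): Centre of the mouth of a bore, on the cassette's block top, 34 mm above and at y = -56.5 mm from the cassette's origin. The bore goes straight down 26 mm. It is free if no docked vial stands in it.
- bore1 (a point): The same for the bore at y = -28.5 mm.
- bore2 (a point): The same for the bore at y = +28.5 mm.
- bore3 (a point): The same for the bore at y = +56.5 mm.
- catch_front (a joint): Slide of the catch on the cassette's -x side, m: 0 sprung out (barb under the dock's lip), grows as pushed in towards the tower, stop at 0.0055. The barb laps the lip by about 2.5 mm (1.5 to 3.5 with the play) and is clear from about 0.0035. Spring 3.2 N at first, 7.6 N at the stop.
- catch_rear (a joint): The same for the catch on the +x side.
- catch_front_pad (a point): Centre of the outer face of the front catch's upright black finger pad, 25 mm to the -x side of the cassette's origin and 58 above it. Pad 20 mm wide (along y), 36 tall (40 to 76 above the underside). The two outer faces are 50 mm apart sprung out, 39 at both stops. Block tops begin 6 mm below the pads; nothing stands beside them outside. Friction about 0.6.
- catch_rear_pad (a point): The same for the rear catch, on the +x side.
- vial_new: Slim amber glass vial, white screw cap, blank paper label, 17 mm diameter, 60 mm tall, 15 to 26 g; it stands alone on the bench at the start and must go into the free bore. Origin at the centre of its foot, z up along the vial. The foot edge is chamfered 1.5 mm wide, 2.5 mm high.
- vial_a: Slim amber glass vial, white screw cap, blank paper label, 17 mm diameter, 60 mm tall, 15 to 26 g; it stands in one of the cassette's bores (which one varies), its foot 8 mm above the cassette's underside. Origin at the centre of its foot, z up along the vial. The foot edge is chamfered 1.5 mm wide, 2.5 mm high.
- vial_b: Slim amber glass vial, white screw cap, blank paper label, 17 mm diameter, 60 mm tall, 15 to 26 g; it stands in another bore in the same way. Origin at the centre of its foot, z up along the vial. The foot edge is chamfered 1.5 mm wide, 2.5 mm high.
- vial_c: Slim amber glass vial, white screw cap, blank paper label, 17 mm diameter, 60 mm tall, 15 to 26 g; it stands in another bore in the same way. Origin at the centre of its foot, z up along the vial. The foot edge is chamfered 1.5 mm wide, 2.5 mm high.
- wide_vial: Bystander: a wider vial of the same kind, 28 mm diameter, 60 mm tall, standing on the bench; it does not fit the bores. Origin at the centre of its foot. It and the slim vial may have either place.
- bottle: Bystander: round reagent bottle with a red cap, 70 mm diameter, 138 mm tall, standing on the bench. Origin at the centre of its foot.
- microplate: Bystander: flat white 96-well plate, 127 x 85 x 14 mm, lying on the bench. Origin at the centre of its underside.
- tip_box: Bystander, fixed: white pipette tip box, 80 x 122 x 57 mm, yellow tip tray, blue lid standing open on its +x side, up to 135 mm high. Origin at the centre of its underside.
Things that resemble listed ones, but are neither listed nor needed, are in the scene too. What is shaped like the dock but yellow is not meant.

How it is judged:
By the outcome, as a careful person would: the job done as asked, in the order asked, and still so for the second after the job is handed in, while the arm keeps its last pose, push and grip.
It also fails if it takes over 51 s, if anything falls off the work surface, if the arm or the gripper's body presses on something with over 40 N, if the wrist force passes 120 N, or if a joint passes its speed limit or range.

## Robot

A 6-joint arm with a two-finger parallel gripper is mounted at the origin on the work surface. World frame = base frame: x ahead of the robot, y to its left, z up, the work surface at z = 0. Lengths are in m, angles in rad, forces in N, time in s.
With the tool pointing down it reaches from about 0.35 to 0.975 m from the base axis. Payload 4.9 kg.
Tool frame: the origin (TCP) lies at the very end of the fingers, on their centre line; the grasp point (between the pads) lies 19 mm behind it; x points along the fingers, z is the direction in which the jaws open and shut, and the axes are right-handed (so a half turn about x gives the same grasp; the last joint's range is limited). The gripper opens to 85 mm and grips with 20 to 120 N. Pads are 22 mm wide; open, the fingers measure 114 mm over their backs; the gripper's body (76 mm by 85 mm) begins 54 mm behind the grasp point. The pads swing forward as they close: fully open they stand 13 mm farther back than shut.
Start: joints at [-1.415, 0.053, 1.613, -0, 1.476, -0.119], TCP at [0.17, -0.602, 0.231] pointing down, gripper open.
Joint ranges: [-3.01, 3.01], [-1.01, 2.22], [0.06, 2.58], [-1.02, 4.17], [0.09, 2.62], [-3.14, 3.14]. Speed limits (rad/s): [2.57, 2.57, 3.14, 3.14, 3.14, 3.14].

## Interface

Orientations are given as a unit quaternion [w, x, y, z].
In Python, from plant import manip, vision, job gives the robot as it stands.
- The arm moves only by the tool servo_tool, never from a script. Its arguments are lists of equal length, an entry for each row: "twist": the turn, a rotation vector about the world's x, y, z in rad, a list of three; "xyz": the shift along the world's x, y, z in cm, a list of three; "fingers": the opening, from 0 (shut) to 1 (fully open). In form: {"twist": [[wx, wy, wz], ...], "xyz": [[x, y, z], ...], "fingers": [fingers, ...]}. A call has 1 to 8 rows; each row shifts and turns the commanded pose from where the row before left it; what a row does not reach is not made up. A row lasts 1/8 s, in which the tool goes at most 62.5 mm and 10.7 degrees, less where a joint would pass 70% of its speed; a pose out of reach is approached as far as the arm can. A call with a gripper value outside its range is refused whole. The fingers move at their own pace and stop on an object; the grip force is fixed at half the most. Time passes only in rows, so rows that do not move let the fingers close. It gives the time, the measured TCP pose, the force and the opening at its end, in the units of the state.
- manip.state(): the state, without advancing time (a new reading comes with each control period).
- vision.grab_frame(name): name is "scene" or "top" or "wrist"; returns the picture (400x640x3 uint8, red, green, blue); there is no depth.
- vision.get_calibration(name): a dict with "camera_matrix" (3x3 intrinsics, pixels), "origin" and "orientation" of the camera in the world; the wrist camera has in their place "mount" (4x4, takes a point from camera to tool coordinates, whose origin is the TCP and whose axes are the tool frame's). Camera axes: x right, y up, looking along -z (the intrinsics and any distortion apply to the point x, -y, -z); pixel columns grow to the right and rows downward; lengths in m; the calibration is good to about 2 mm. A picture is of the moment at which its call begins: read the wrist's pose just before it. get_calibration takes no time and is no camera call.
- job.job_done(): hands the job in, once; it reports no verdict.
Trained networks look in the newest picture that a camera, given by its name, has taken for a name from the list of things; names that differ only in an ending like _2 or _b are one class to them, and where a whole thing is asked for, a point or a joint stands for the part that bears it (a point fixed in the world has none). Each returns a list of dicts, best first, with "score" (0 to 1); they miss things now and then, are a little off and sometimes report something else, mostly with a low value. They report only what shows in the picture. A call takes as long as a camera call. They do not tell look-alikes from the thing itself.
- vision.spot_in(camera, label): "extent" ([centre column, centre row, width, height] in pixels, round what is visible of it).
The state is a dict: "time": time; "joint_pos": joint angles; "joint_vel": joint speeds; "joint_efforts": joint torques, N m; "tool_pos": TCP position; "tool_rot": TCP orientation; "contact_force": force on the tool from outside, world axes, zero at the start; "ft_torque": the same for the moment, N m; "gripper_width": opening from 0.0 (shut) to 1.0 (fully open).
Only numpy, scipy, OpenCV 4.12 (cv2) and the standard library are available. Lean on these libraries where they do the work, as an engineer would, in place of code of your own. Each camera call takes 0.05 s, during which the arm holds its last target.

## Working session

There is one attempt and no reset: what is moved stays moved. The work goes in short steps, Python scripts to look and compute and a tool call to move; the robot and the scene stay as the last step left them, time stands still between calls to the robot, and variables do not carry over. Pictures are saved under pics/ and viewed, and the job is handed in when it is done.

Besides the shell and the picture viewer there is one more tool, called after "Call:" as name(argument=value, ...), one argument or row to a line, values as JSON. servo_tool: Moves the arm, as the interface text tells. Its arguments: {"type":"object","properties":{"twist":{"type":"array","items":{"type":"array","items":{"type":"number"}}},"xyz":{"type":"array","items":{"type":"array","items":{"type":"number"}}},"fingers":{"type":"array","items":{"type":"number"}}},"required":["twist","xyz","fingers"]}

```bash
ls; mkdir -p pics; python3 - <<'E'
from plant import manip, vision, job
import cv2
for n in ["scene","top","wrist"]:
    im=vision.grab_frame(n); cv2.imwrite(f"pics/{n}0.png",im[:,:,::-1])
    print(n,vision.get_calibration(n))
print(manip.state())
E
```

```text
pics
scene {'camera_matrix': array([[451.21465634,   0.        , 315.81326075],
       [  0.        , 451.21465634, 196.95914671],
       [  0.        ,   0.        ,   1.        ]]), 'origin': array([ 0.97839136, -0.56597942,  0.81537181]), 'orientation': array([0.86922836, 0.36007369, 0.13987109, 0.30858561])}
top {'camera_matrix': array([[384.50134573,   0.        , 315.34595643],
       [  0.        , 384.50134573, 200.67904494],
       [  0.        ,   0.        ,   1.        ]]), 'origin': array([0.41885362, 0.00966132, 0.9349471 ]), 'orientation': array([ 0.71600187,  0.03253807, -0.04769636, -0.69570659])}
wrist {'camera_matrix': array([[337.16950489,   0.        , 319.21297279],
       [  0.        , 337.16950489, 194.68160457],
       [  0.        ,   0.        ,   1.        ]]), 'mount': array([[-9.36577110e-04,  3.06880164e-01, -9.51747702e-01,
        -1.41900944e-01],
       [ 2.81792138e-04,  9.51748162e-01,  3.06880035e-01,
         7.87151106e-02],
       [ 9.99999522e-01,  1.92217962e-05, -9.77861961e-04,
        -6.71061056e-04],
       [ 0.00000000e+00,  0.00000000e+00,  0.00000000e+00,
         1.00000000e+00]])}
{'time': 0.15, 'joint_pos': array([-1.41497166e+00,  5.32211253e-02,  1.61399168e+00,  2.08951982e-06,
        1.47597084e+00, -1.19022257e-01]), 'joint_vel': array([-0.00102091, -0.00289803, -0.00357159, -0.00140778, -0.00090718,
       -0.00020476]), 'joint_efforts': array([ 3.28747547e-04, -3.94238913e+01, -3.70721984e+01, -1.14938935e-04,
        4.68196609e-03, -1.23981746e-05]), 'tool_pos': array([ 0.16953673, -0.601064  ,  0.23032774]), 'tool_rot': array([ 0.56337708,  0.42718127,  0.56418605, -0.42639949]), 'contact_force': array([-0.4452918 ,  0.43076924, -0.86592505]), 'ft_torque': array([ 0.01399349,  0.02577068, -0.01729993]), 'gripper_width': 0.9987331007345102}
```

View pics/scene0.png

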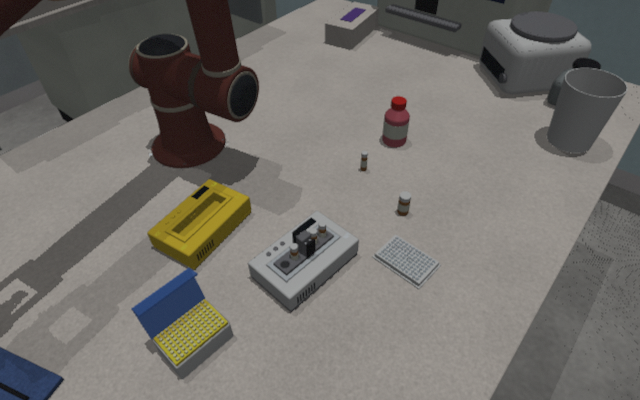

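View pics/top0.png

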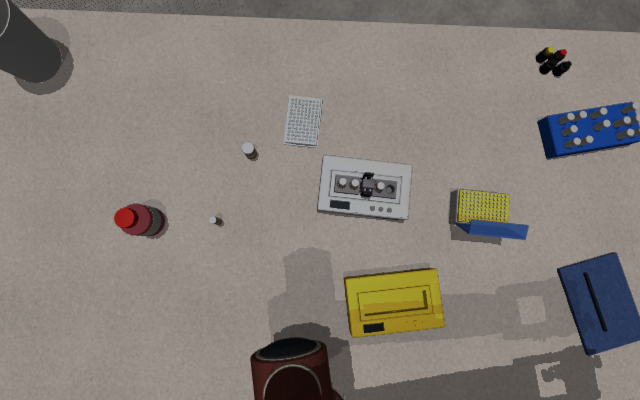

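View pics/wrist0.png

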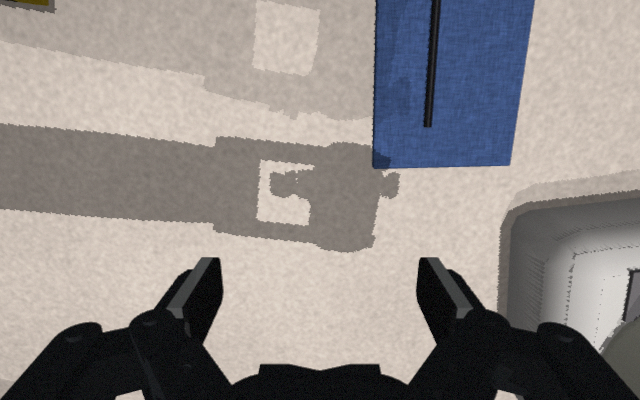

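```bash
cat > h.py <<'E'
import numpy as np, cv2
from scipy.spatial.transform import Rotation as R
from plant import manip, vision, job
def rot(q): return R.from_quat([q[1],q[2],q[3],q[0]]).as_matrix()
def cam(n,st=None):
    c=vision.get_calibration(n); K=c["camera_matrix"]
    if n=="wrist":
        st=st or manip.state()
        T=np.eye(4);T[:3,:3]=rot(st["tool_rot"]);T[:3,3]=st["tool_pos"]
        M=T@c["mount"]; return K,M[:3,:3],M[:3,3]
    return K,rot(c["orientation"]),np.array(c["origin"])
def ray(C,u,v):
    K,Rm,o=C; d=np.array([(u-K[0,2])/K[0,0],-(v-K[1,2])/K[1,1],-1.]); d=Rm@d; return o,d/np.linalg.norm(d)
def atz(C,u,v,z):
    o,d=ray(C,u,v); return o+d*(z-o[2])/d[2]
def proj(C,p):
    K,Rm,o=C; q=Rm.T@(np.asarray(p)-o); return np.array([K[0,0]*q[0]/-q[2]+K[0,2], -K[1,1]*q[1]/-q[2]+K[1,2]])
def tri(*rs):
    A=np.zeros((3,3));b=np.zeros(3)
    for o,d in rs:
        P=np.eye(3)-np.outer(d,d);A+=P;b+=P@o
    x=np.linalg.solve(A,b); return x,[np.linalg.norm((np.eye(3)-np.outer(d,d))@(x-o)) for o,d in rs]
E
python3 - <<'E'
from h import *
s=cv2.imread("pics/scene0.png");t=cv2.imread("pics/top0.png")
def cr(im,x,y,w,h,k): return cv2.resize(im[y:y+h,x:x+w],None,fx=k,fy=k,interpolation=cv2.INTER_CUBIC)
cv2.imwrite("pics/c1.png",np.hstack([cr(s,240,205,130,100,3),cr(t,310,150,110,75,4)[:300,:400]]))
cv2.imwrite("pics/c2.png",np.hstack([cr(s,345,140,80,80,5),cr(t,195,130,80,100,4)]))if 0 else cv2.imwrite("pics/c2.png",np.hstack([cr(s,345,140,80,80,5),cr(t,195,138,80,80,5)[:,:390]]))
for z in (0,.06):
  print(z,"topA",atz(cam("top"),215,220,z),"topB",atz(cam("top"),249,150,z),"sceneA",atz(cam("scene"),364,161,z),"sB",atz(cam("scene"),404,203,z))
for n in ["top","scene"]:
  vision.grab_frame(n)
  for l in ["vial_new","wide_vial","cassette","dock"]:
    print(n,l,[(np.round(d["extent"],1).tolist(),round(d["score"],2)) for d in vision.spot_in(n,l)])
E
```

```text
0 topA [0.47142386 0.23249828 0.        ] topB [6.47012425e-01 1.58700001e-01 1.11022302e-16] sceneA [ 4.51848366e-01  2.55077465e-01 -1.11022302e-16] sB [0.62613226 0.18283781 0.        ]
0.06 topA [0.46805017 0.21819777 0.06      ] topB [0.63237039 0.14913548 0.06      ] sceneA [0.49059459 0.19465912 0.06      ] sB [0.65205362 0.1277353  0.06      ]
top vial_new [([216.1, 219.6, 7.9, 7.3], 0.56)]
top wide_vial [([248.1, 150.1, 12.5, 14.3], 0.6)]
top cassette [([363.8, 185.1, 66.3, 24.9], 0.89)]
top dock [([395.0, 300.7, 102.2, 69.6], 0.86), ([364.4, 189.8, 96.9, 64.8], 0.62)]
scene vial_new [([302.4, 251.4, 56.5, 48.9], 0.44)]
scene wide_vial [([404.1, 203.4, 16.5, 25.0], 0.58)]
scene cassette [([302.5, 251.6, 61.7, 50.4], 0.97), ([310.7, 250.9, 9.4, 20.5], 0.41)]
scene dock [([198.3, 224.8, 102.7, 89.0], 0.94), ([304.8, 261.0, 115.1, 99.7], 0.68)]
```

View pics/c1.png

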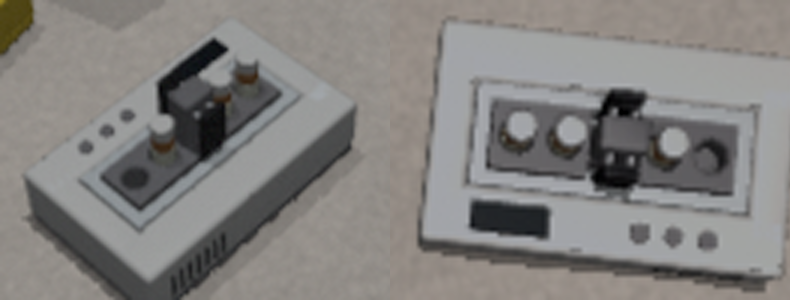

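View pics/c2.png

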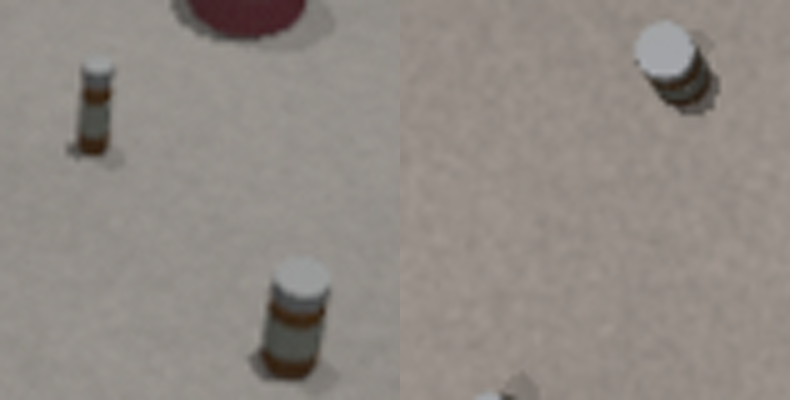

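```bash
python3 - <<'E'
from h import *
s=manip.state(); print(rot(s["tool_rot"]).round(3))
t=cam("top");c=cam("scene")
print("vialA cap",tri(ray(t,213.5,218),ray(c,364.4,153.5)))
print("wide cap",tri(ray(t,248.5,148),ray(c,404.5,195)))
print("bottle",atz(t,125,217,.138))
# dock outline top corners from crop, z=.055
for u,v in [(443,20),(790,57),(421,245),(780,275)]:
    print("dock",atz(t,310+(u-390)/4,150+v/4,.055))
for u,v in [(522,131),(566,135),(672,148)]:
    print("vialcap",atz(t,310+(u-390)/4,150+v/4,.095))
print("hole",atz(t,310+(711-390)/4,150+155/4,.061))
print("tower",atz(t,310+(625-390)/4,150+133/4,.105))
E
```

```text
[[ 0.     0.962  0.271]
 [-0.     0.271 -0.962]
 [-1.     0.     0.   ]]
vialA cap (array([0.47256047, 0.22223241, 0.05823594]), [np.float64(3.88114029819146e-05), np.float64(3.8811402981982634e-05)])
wide cap (array([0.63795887, 0.15124821, 0.05931599]), [np.float64(0.0009196272027908604), np.float64(0.0009196272027906471)])
bottle [0.464512   0.38360468 0.138     ]
dock [ 0.62740025 -0.02336984  0.055     ]
dock [ 0.6119845 -0.227183   0.055    ]
dock [ 0.49520134 -0.01404447  0.055     ]
dock [ 0.48395467 -0.2213226   0.055     ]
vialcap [ 0.55667925 -0.0671915   0.095     ]
vialcap [ 0.55519859 -0.09164019  0.095     ]
vialcap [ 0.54974236 -0.1506292   0.095     ]
hole [ 0.55165809 -0.1797263   0.061     ]
tower [ 0.55569117 -0.12280767  0.105     ]
```

Call:
servo_tool(
  twist=[
    [0,0,0.153],
    [0,0,0.153],
    [0,0,0.153],
    [0,0,0.153],
    [0,0,0.153],
    [0,0,0.153],
    [0,0,0.153],
    [0,0,0.153],
  ],
  xyz=[
    [4.4,4,0],
    [4.4,4,0],
    [4.4,4,0],
    [4.4,4,0],
    [4.4,4,0],
    [4.4,4,0],
    [4.4,4,0],
    [4.4,4,0],
  ],
  fingers=[1,1,1,1,1,1,1,1],
)

```text
time: 1.65
tool_pos: [0.5229, -0.2801, 0.2316]
tool_rot: [0.707, 0.023, 0.706, -0.024]
contact_force: [0.3, -0.4, -0.3]
gripper_width: 1.0
```

Call:
servo_tool(
  twist=[
    [0,0,0],
    [0,0,0],
    [0,0,0],
    [0,0,0],
  ],
  xyz=[
    [1,5,0],
    [1,5,0],
    [1,4,0],
    [0,0,0],
  ],
  fingers=[1,1,1,1],
)

```text
time: 2.15
tool_pos: [0.552, -0.1392, 0.2315]
tool_rot: [0.707, 0.024, 0.707, -0.024]
contact_force: [0.7, 0.1, -0.4]
gripper_width: 0.998
```

```bash
python3 - <<'E'
from h import *
import pickle
s=manip.state(); im=vision.grab_frame("wrist"); cv2.imwrite("pics/w1.png",im[:,:,::-1]); pickle.dump(s,open("w1.pkl","wb"))
print(s["tool_pos"],rot(s["tool_rot"]).round(4),s["joint_vel"].round(3))
E
```

```text
[ 0.55204725 -0.13919215  0.23147027] [[ 4.000e-04  6.790e-02  9.977e-01]
 [ 1.000e-04  9.977e-01 -6.790e-02]
 [-1.000e+00  2.000e-04  3.000e-04]] [-0.052  0.007 -0.005 -0.026 -0.006 -0.017]
```

View pics/w1.png

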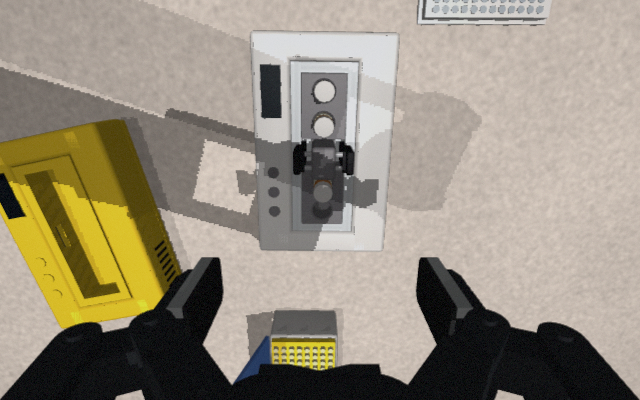

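```bash
python3 - <<'E'
from h import *
im=cv2.imread("pics/w1.png")
g=cv2.LUT(im,np.array([min(255,int((i/255)**.6*255)) for i in range(256)],np.uint8))
c=cv2.resize(g[25:260,240:405],None,fx=4,fy=4,interpolation=cv2.INTER_CUBIC)
cv2.imwrite("pics/w1a.png",c[:520,:]);cv2.imwrite("pics/w1b.png",c[400:,:])
E
```

```text
(no output)
```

View pics/w1a.png

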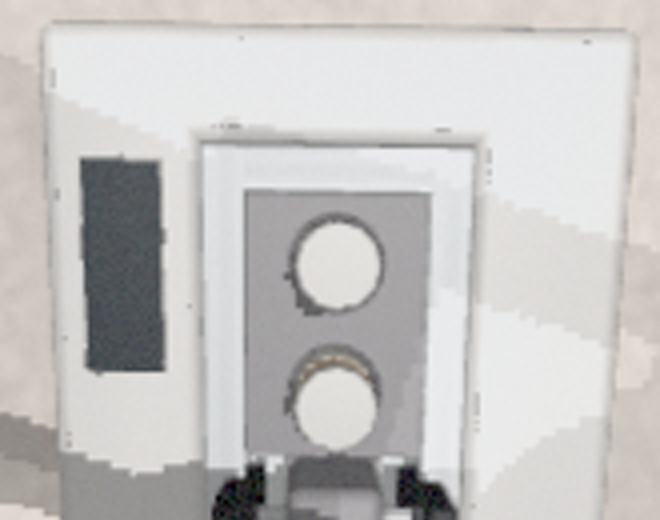

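View pics/w1b.png

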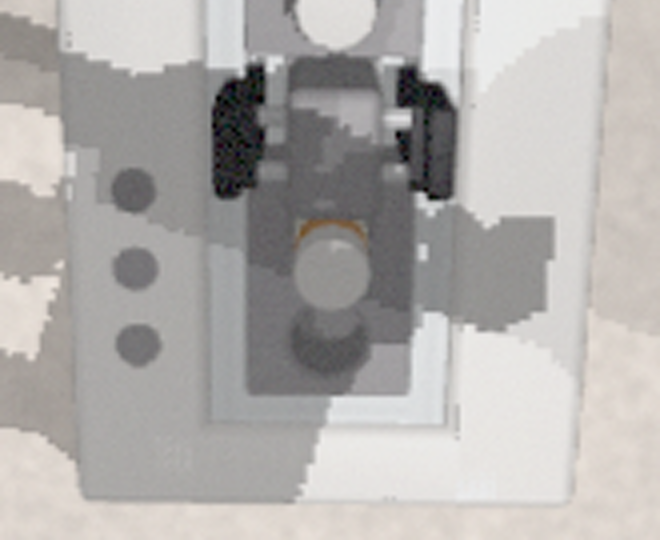

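```bash
cat > m1.py <<'E'
from h import *
import pickle
s=pickle.load(open("w1.pkl","rb")); C=cam("wrist",s)
def P(x,y,z): return atz(C,240+(x+.5)/4-.5,25+(y+.5)/4-.5,z)
D=[P(42,28,.055),P(635,36,.055),P(83,898,.055),P(573,902,.055)]
B=[P(246,191,.061),P(431,194,.061),P(248,794,.061),P(410,794,.061)]
V=[P(339,266,.095),P(336,407,.095),P(332,674,.095)]
def ang(a,b): d=a-b; return np.degrees(np.arctan2(d[0],d[1]))
for n,Q in (("D",D),("B",B)):
    Q=np.array(Q); print(n,Q.mean(0).round(4),"W",np.linalg.norm(Q[0]-Q[1]).round(4),np.linalg.norm(Q[2]-Q[3]).round(4),"L",np.linalg.norm(Q[0]-Q[2]).round(4),np.linalg.norm(Q[1]-Q[3]).round(4),"ang",ang(Q[0],Q[2]),ang(Q[1],Q[3]))
V=np.array(V);print(V.round(4),"ang",ang(V[0],V[2]),np.linalg.norm(V[0]-V[2]),np.linalg.norm(V[0]-V[1]))
print("tool ang",np.degrees(np.arctan2(rot(s["tool_rot"])[0,1],rot(s["tool_rot"])[1,1])))
E
python3 m1.py
```

```text
D [ 0.5569 -0.1202  0.055 ] W 0.1274 0.1284 L 0.207 0.2067 ang 4.518460487819127 4.2393510379862285
B [ 0.5569 -0.1203  0.061 ] W 0.0403 0.0405 L 0.142 0.1414 ang 4.6192256833836 4.532112797513144
[[ 0.5612 -0.0644  0.095 ]
 [ 0.5589 -0.0918  0.095 ]
 [ 0.5544 -0.1487  0.095 ]] ang 4.633094594452869 0.08450712732138826 0.02745067618598157
tool ang 3.8910724394445926
```

Call:
servo_tool(
  twist=[
    [0,0,-0.011],
    [0,0,0],
    [0,0,0],
    [0,0,0],
    [0,0,0],
    [0,0,0],
    [0,0,0],
    [0,0,0],
  ],
  xyz=[
    [-1.2,5.1,-1],
    [-1.2,5.1,-1],
    [-1.2,5.1,-1],
    [-1.2,5.1,-1],
    [-1.2,5.1,-1],
    [-1.2,5.1,-1],
    [-0.8,4,-1],
    [0,0,0],
  ],
  fingers=[1,1,1,1,1,1,1,1],
)

```text
time: 3.2
tool_pos: [0.4709, 0.2052, 0.1603]
tool_rot: [0.706, 0.028, 0.707, -0.029]
contact_force: [1.1, -1.2, 1.0]
gripper_width: 0.996
```

```bash
python3 - <<'E'
from h import *
import pickle
s=manip.state(); im=vision.grab_frame("wrist"); cv2.imwrite("pics/w2.png",im[:,:,::-1]); pickle.dump(s,open("w2.pkl","wb"))
print(s["tool_pos"],rot(s["tool_rot"]).round(4),s["joint_vel"].round(3))
E
```

```text
[0.47087225 0.20515439 0.16031795] [[-1.700e-03  8.050e-02  9.967e-01]
 [-7.000e-04  9.968e-01 -8.050e-02]
 [-1.000e+00 -8.000e-04 -1.700e-03]] [-0.048 -0.014 -0.011 -0.023  0.007 -0.019]
```

View pics/w2.png

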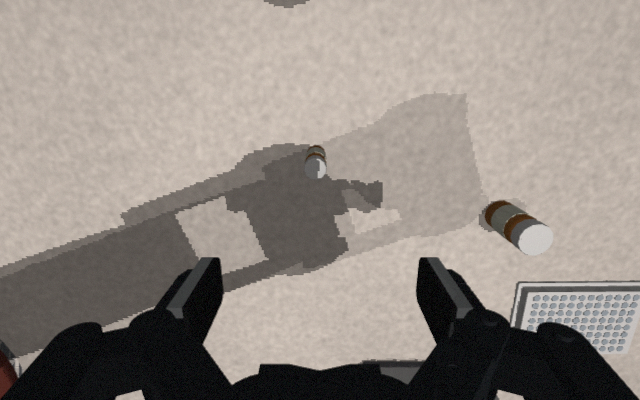

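```bash
python3 - <<'E'
from h import *
im=cv2.imread("pics/w2.png")
g=cv2.LUT(im,np.array([min(255,int((i/255)**.6*255)) for i in range(256)],np.uint8))
cv2.imwrite("pics/w2a.png",cv2.resize(g[135:190,290:350],None,fx=10,fy=10,interpolation=cv2.INTER_CUBIC))
E
```

```text
(no output)
```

View pics/w2a.png

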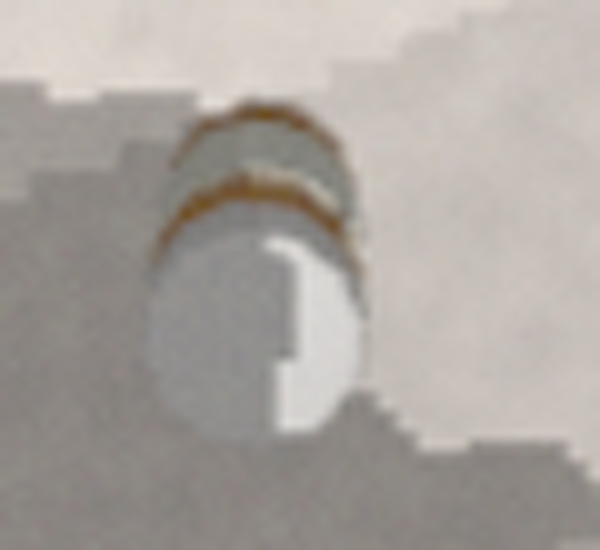

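```bash
python3 - <<'E'
from h import *
import pickle
s=pickle.load(open("w2.pkl","rb"));C=cam("wrist",s)
r=ray(C,315.0,168.1)
print(atz(C,315.0,168.1,.06))
print(tri(r,ray(cam("top"),213.5,218)), tri(r,ray(cam("scene"),364.4,153.5)),tri(r,ray(cam("scene"),364.4,153.5),ray(cam("top"),213.5,218)))
E
```

```text
[0.4692575  0.22680994 0.06      ]
(array([0.47099165, 0.22433464, 0.05128703]), [np.float64(0.0020602493852392135), np.float64(0.0020602493852390634)]) (array([0.46957775, 0.225794  , 0.05462074]), [np.float64(0.0005573832173172071), np.float64(0.0005573832173172283)]) (array([0.4708975 , 0.22452175, 0.05520718]), [np.float64(0.0021228645151358558), np.float64(0.0005828443630684783), np.float64(0.0024073009317575403)])
```

Call:
servo_tool(
  twist=[
    [0,0,0],
    [0,0,0],
    [0,0,0],
    [0,0,0],
  ],
  xyz=[
    [-0.2,1.1,-4],
    [0,1.1,-3.5],
    [0,0,0],
    [0,0,0],
  ],
  fingers=[1,1,1,1],
)

```text
time: 3.75
tool_pos: [0.4711, 0.2255, 0.0879]
tool_rot: [0.707, 0.03, 0.706, -0.03]
contact_force: [-0.1, 0.7, 0.3]
gripper_width: 1.0
```

```bash
cat > snap.py <<'E'
from h import *
import pickle,sys
n=sys.argv[1]; x0,y0,x1,y1,k=map(int,sys.argv[2:7])
s=manip.state(); im=vision.grab_frame("wrist"); pickle.dump(s,open(n+".pkl","wb"))
im=im[:,:,::-1].copy(); cv2.imwrite(f"pics/{n}.png",im)
g=cv2.LUT(im,np.array([min(255,int((i/255)**.6*255)) for i in range(256)],np.uint8))
cv2.imwrite(f"pics/{n}a.png",cv2.resize(g[y0:y1,x0:x1],None,fx=k,fy=k,interpolation=cv2.INTER_CUBIC))
print(s["time"],s["tool_pos"].round(4),rot(s["tool_rot"]).round(4).tolist(),s["contact_force"].round(2),s["gripper_width"])
E
python3 snap.py w3 200 150 440 300 3
```

```text
3.75 [0.4711 0.2255 0.0879] [[0.0021, 0.0845, 0.9964], [0.0003, 0.9964, -0.0845], [-1.0, 0.0004, 0.0021]] [-0.1   0.67  0.34] 0.9998380775958478
```

View pics/w3a.png

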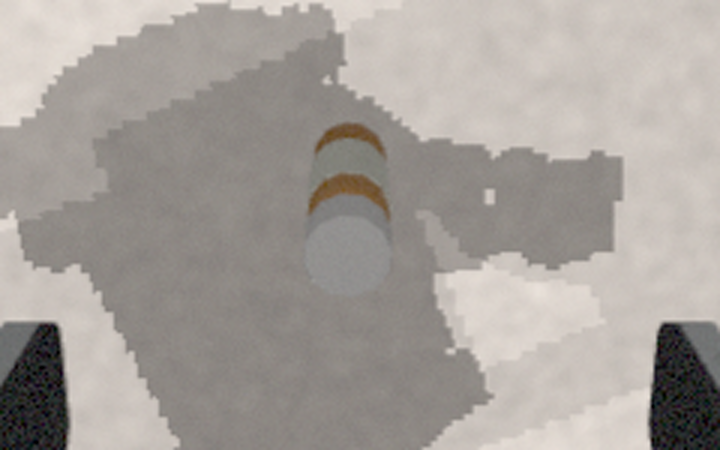

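```bash
python3 - <<'E'
from h import *
import pickle
s=pickle.load(open("w3.pkl","rb"));C=cam("wrist",s);s2=pickle.load(open("w2.pkl","rb"));C2=cam("wrist",s2)
p=atz(C,315.7,234.7,.06); print(p, rot(s["tool_rot"]).T@(p-s["tool_pos"]))
print(tri(ray(C,315.7,234.7),ray(C2,315,168.1)))
print(s["joint_vel"])
E
```

```text
[0.46916605 0.22696112 0.06      ] [ 0.02791213  0.00124687 -0.00207345]
(array([0.46918324, 0.22665312, 0.05933247]), [np.float64(4.873462346714318e-05), np.float64(4.8734623467151974e-05)])
[ 0.00390568 -0.01524461 -0.01770815  0.00170327 -0.00243786  0.00284844]
```

Call:
servo_tool(
  twist=[
    [0,0,0],
    [0,0,0],
    [0,0,0],
    [0,0,0],
    [0,0,0],
    [0,0,0],
    [0,0,0],
    [0,0,0],
  ],
  xyz=[
    [-0.2,0.13,-2.8],
    [0,0,-3],
    [0,0,0],
    [0,0,0],
    [0,0,0],
    [0,0,0],
    [0,0,0],
    [0,0,0],
  ],
  fingers=[1,1,1,0.5,0,0,0,0],
)

```text
time: 4.8
tool_pos: [0.4681, 0.2279, 0.0291]
tool_rot: [0.707, 0.029, 0.706, -0.029]
contact_force: [-1.4, -0.5, 3.3]
gripper_width: 0.181
```

Call:
servo_tool(
  twist=[
    [0,0,0],
    [0,0,0],
    [0,0,0],
    [0,0,0],
    [0,0,0],
    [0,0,0],
  ],
  xyz=[
    [0,0,0],
    [0,0,2],
    [0,0,5],
    [0,0,5],
    [0,0,0],
    [0,0,0],
  ],
  fingers=[0,0,0,0,0,0],
)

```text
time: 5.55
tool_pos: [0.4671, 0.2276, 0.1474]
tool_rot: [0.706, 0.029, 0.707, -0.029]
contact_force: [-0.0, -0.1, -0.7]
gripper_width: 0.18
```

```bash
python3 snap.py w4 200 100 440 340 3
```

```text
5.55 [0.4671 0.2276 0.1474] [[-0.0011, 0.0829, 0.9966], [-0.0003, 0.9966, -0.0829], [-1.0, -0.0004, -0.001]] [-0.05 -0.07 -0.67] 0.17977437736302643
```

View pics/w4a.png

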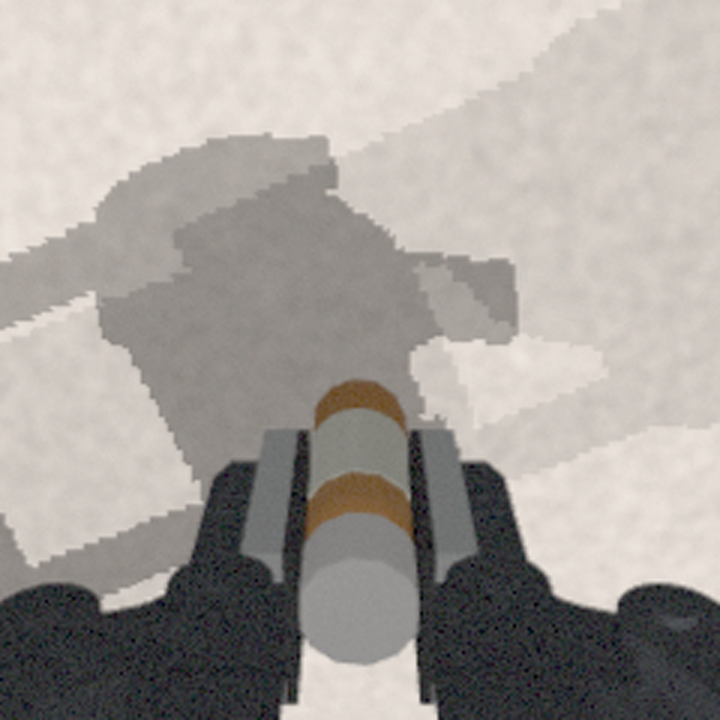

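```bash
python3 - <<'E'
from h import *
import pickle
c=vision.get_calibration("wrist");M=c["mount"];C=(c["camera_matrix"],M[:3,:3],M[:3,3])
def atx(u,v,x):
    o,d=ray(C,u,v); return o+d*(x-o[0])/d[0]
print("cap",atx(319.9,301.7,-.031))
for y0 in (-.002,0,.002):
  print(y0,"pred cap",proj(C,[-.031,y0,0]),"cap near/far",proj(C,[-.031,y0+.0085,0]),proj(C,[-.031,y0-.0085,0]),"foot",proj(C,[.029,y0+.007,0]),proj(C,[.0265,y0+.0085,0]))
E
```

```text
cap [-3.10000000e-02  1.35090498e-04  8.30886820e-05]
-0.002 pred cap [319.68046092 306.40603743] cap near/far [319.69626268 287.38401675] [319.66528038 324.68023605] foot [319.45837121 227.62946447] [319.46664857 226.92909679]
0 pred cap [319.6841217  301.99922026] cap near/far [319.70007518 282.79457244] [319.66879833 320.44535811] foot [319.46020445 224.26932887] [319.46853843 223.51416344]
0.002 pred cap [319.68781736 297.55042556] cap near/far [319.70392474 278.16050778] [319.67234912 316.17094081] foot [319.46204995 220.88672641] [319.47044112 220.07603937]
```

```bash
python3 - <<'E'
from h import *
import pickle
for n,rows in (("w3","foot apex 190.4 cap 214/3+150=221..248"),("w2","foot apex 135+10=145, cap 158..179")):
  s=pickle.load(open(n+".pkl","rb"));C=cam("wrist",s);R_=rot(s["tool_rot"]);y=R_[:,1]*[1,1,0]
  p=np.array([.46917,.2268,0])
  print(n,rows,"pred foot",proj(C,p+.007*y),proj(C,p+.0085*y+[0,0,.0025]),"cap",proj(C,p+.0085*y+[0,0,.06]),proj(C,p-.0085*y+[0,0,.06]))
E
```

```text
w3 foot apex 190.4 cap 214/3+150=221..248 pred foot [316.27883297 190.57381916] [316.25469618 189.59131716] cap [315.67890449 220.64750011] [315.76861804 248.89230241]
w2 foot apex 135+10=145, cap 158..179 pred foot [315.72638814 144.91992457] [315.69141216 143.71420523] cap [314.83814571 156.74106947] [314.92334916 179.26562037]
```

Call:
servo_tool(
  twist=[
    [0,0,0],
    [0,0,0],
    [0,0,0],
    [0,0,0],
    [0,0,0],
    [0,0,0],
    [0,0,0],
    [0,0,0],
  ],
  xyz=[
    [1,-5,0.2],
    [1.2,-5.8,0.2],
    [1.2,-6,0.2],
    [1.2,-6,0.2],
    [1.2,-6,0.2],
    [1.2,-5.5,0.2],
    [1,-4,0.2],
    [0.5,-2.1,0],
  ],
  fingers=[0,0,0,0,0,0,0,0],
)

```text
time: 6.6
tool_pos: [0.5518, -0.1777, 0.1601]
tool_rot: [0.705, 0.031, 0.708, -0.03]
contact_force: [0.1, 0.9, -0.8]
gripper_width: 0.18
```

Call:
servo_tool(
  twist=[
    [0,0,0],
    [0,0,0],
  ],
  xyz=[
    [0,0,-1],
    [0,0,0],
  ],
  fingers=[0,0],
)

```text
time: 6.85
tool_pos: [0.5512, -0.1743, 0.1498]
tool_rot: [0.705, 0.03, 0.708, -0.028]
contact_force: [0.0, -0.3, -0.1]
gripper_width: 0.181
```

```bash
python3 snap.py w5 200 60 440 320 3
```

```text
6.85 [ 0.5512 -0.1743  0.1498] [[-0.004, 0.0818, 0.9966], [0.0024, 0.9967, -0.0817], [-1.0, 0.0021, -0.0042]] [ 0.03 -0.33 -0.1 ] 0.18117451298811316
```

View pics/w5a.png

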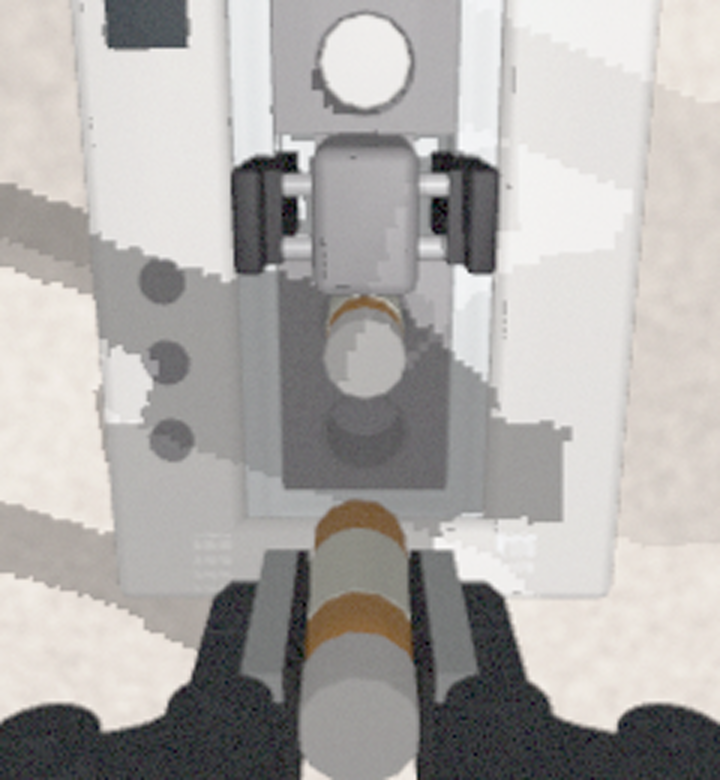

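```bash
python3 - <<'E'
from h import *
import pickle
s=pickle.load(open("w5.pkl","rb"));C=cam("wrist",s)
P=lambda x,y,z: atz(C,200+(x+.5)/3-.5,60+(y+.5)/3-.5,z)
ax=np.array([np.sin(np.radians(4.55)),np.cos(np.radians(4.55)),0])
e=P(364.5,490,.061); print("end->bore0",e+.0145*ax)
a,b=P(282,490,.061),P(447,490,.061); print(np.linalg.norm(a-b),np.degrees(np.arctan2(-(b-a)[1],(b-a)[0])))
print("cap1->bore0",P(364.5,356.5,.095)-.028*ax)
print("cap2->bore0",P(365,61,.095)-.085*ax)
print("hole",P(366,430,.061))
print("tower",P(366,212,.105), "pads mid->",P(365,200,.103))
print("w1:",np.array([.5569,-.1203])-.0565*ax[:2])
E
```

```text
end->bore0 [ 0.5519171 -0.1769737  0.061    ]
0.04064642980983712 4.591086397400439
cap1->bore0 [ 0.55191564 -0.1762958   0.095     ]
cap2->bore0 [ 0.55197421 -0.17698364  0.095     ]
hole [ 0.55237531 -0.1758572   0.061     ]
tower [ 0.55678144 -0.11848431  0.105     ] pads mid-> [ 0.5567587  -0.11653591  0.103     ]
w1: [ 0.55241791 -0.17662194]
```

Call:
servo_tool(
  twist=[
    [0,0,0],
    [0,0,0],
    [0,0,0],
    [0,0,0],
    [0,0,0],
  ],
  xyz=[
    [0.09,-0.17,-2],
    [0,0,-2],
    [0,0,-1.6],
    [0,0,0],
    [0,0,0],
  ],
  fingers=[0,0,0,0,0],
)

```text
time: 7.52
tool_pos: [0.5538, -0.178, 0.0965]
tool_rot: [0.707, 0.029, 0.706, -0.029]
contact_force: [-0.0, -0.5, -0.4]
gripper_width: 0.179
```

```bash
python3 snap.py w6 200 80 440 340 3
```

```text
7.525 [ 0.5538 -0.178   0.0965] [[0.0004, 0.0829, 0.9966], [-0.0002, 0.9966, -0.0829], [-1.0, -0.0002, 0.0004]] [-0.01 -0.48 -0.37] 0.17905744979458849
```

View pics/w6a.png

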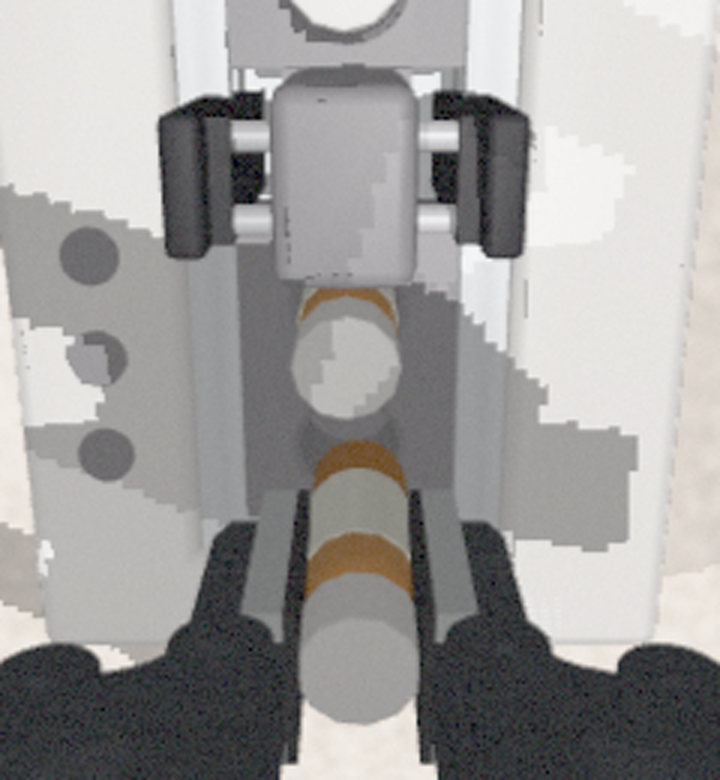

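```bash
python3 - <<'E'
from h import *
import pickle
s=manip.state();print(s["tool_pos"],s["joint_vel"],s["time"])
s=pickle.load(open("w6.pkl","rb"));C=cam("wrist",s)
P=lambda x,y,z: atz(C,200+(x+.5)/3-.5,80+(y+.5)/3-.5,z)
ax=np.array([np.sin(np.radians(4.55)),np.cos(np.radians(4.55)),0])
print("cap1->bore0",P(346.5,366,.095)-.028*ax)
print("pads mid",P(345,130,.103),P(345,175,.103))
print("hole x",P(349,440,.061))
E
```

```text
[ 0.55403724 -0.17821385  0.09704894] [-0.00014905 -0.00808154 -0.00542766  0.00084833  0.00183291  0.00123269] 7.575
cap1->bore0 [ 0.55201759 -0.17625253  0.095     ]
pads mid [ 0.55720126 -0.11280748  0.103     ] [ 0.55668877 -0.11869118  0.103     ]
hole x [ 0.55206295 -0.17494041  0.061     ]
```

Call:
servo_tool(
  twist=[
    [0,0,0],
    [0,0,0],
    [0,0,0],
    [0,0,0],
  ],
  xyz=[
    [-0.2,0.2,0],
    [0,0,0],
    [0,0,0],
    [0,0,0],
  ],
  fingers=[0,0,0,0],
)

```text
time: 8.07
tool_pos: [0.5516, -0.176, 0.0965]
tool_rot: [0.707, 0.029, 0.706, -0.029]
contact_force: [-0.4, -0.7, -0.2]
gripper_width: 0.182
```

```bash
python3 snap.py w7 200 80 440 340 3;python3 -c "
from h import *
print(manip.state()['tool_pos'])"
```

```text
8.075 [ 0.5516 -0.176   0.0965] [[0.0002, 0.0829, 0.9966], [-0.0001, 0.9966, -0.0829], [-1.0, -0.0001, 0.0003]] [-0.35 -0.65 -0.21] 0.1821557570695033
[ 0.55150045 -0.17597736  0.09635747]
```

View pics/w7a.png

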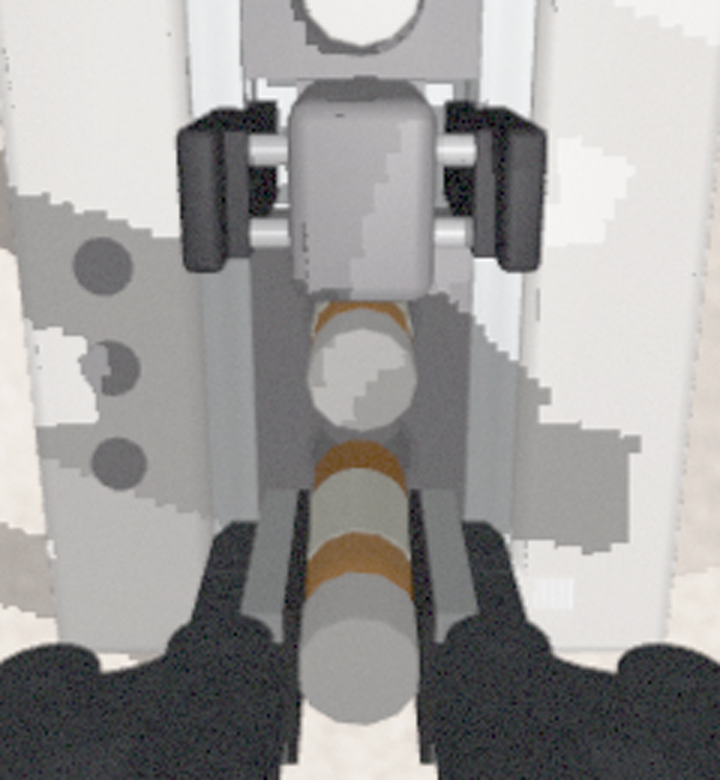

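Call:
servo_tool(
  twist=[
    [0,0,0],
    [0,0,0],
    [0,0,0],
    [0,0,0],
    [0,0,0],
  ],
  xyz=[
    [0.04,0,-0.4],
    [0,0,-0.4],
    [0,0,-0.4],
    [0,0,0],
    [0,0,0],
  ],
  fingers=[0,0,0,0,0],
)

```text
time: 8.75
tool_pos: [0.5519, -0.1759, 0.0843]
tool_rot: [0.706, 0.029, 0.707, -0.029]
contact_force: [0.1, 0.2, -0.4]
gripper_width: 0.176
```

Call:
servo_tool(
  twist=[
    [0,0,0],
    [0,0,0],
    [0,0,0],
    [0,0,0],
    [0,0,0],
    [0,0,0],
  ],
  xyz=[
    [0,0,-0.4],
    [0,0,-0.4],
    [0,0,-0.4],
    [0,0,-0.4],
    [0,0,0],
    [0,0,0],
  ],
  fingers=[0,0,0,0,0,0],
)

```text
time: 9.5
tool_pos: [0.5519, -0.176, 0.0683]
tool_rot: [0.707, 0.029, 0.706, -0.029]
contact_force: [-0.4, -0.2, -0.8]
gripper_width: 0.178
```

```bash
python3 snap.py w8 200 80 440 340 3
```

```text
9.5 [ 0.5519 -0.176   0.0683] [[0.0001, 0.0829, 0.9966], [-0.0, 0.9966, -0.0829], [-1.0, -0.0, 0.0001]] [-0.37 -0.17 -0.77] 0.1778362462268409
```

View pics/w8a.png

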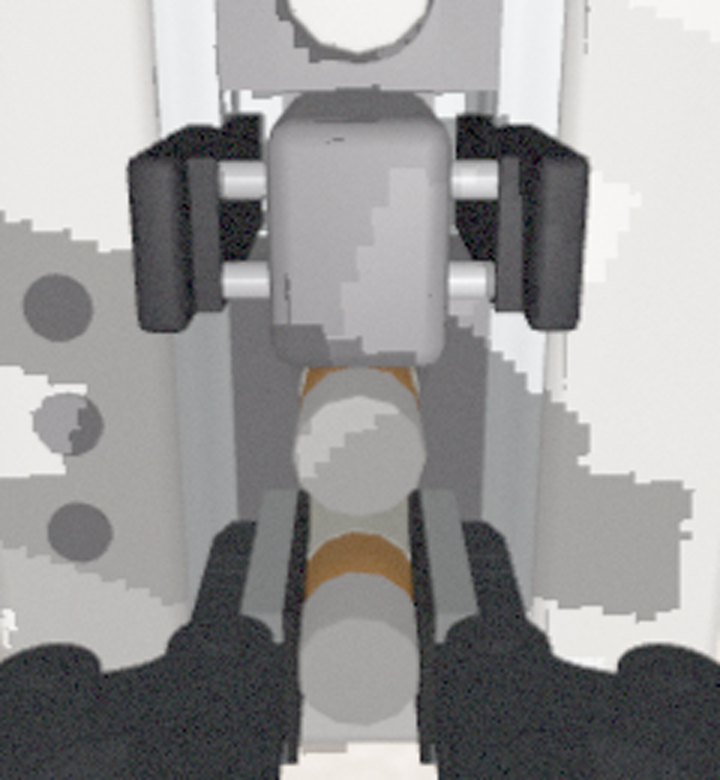

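Call:
servo_tool(
  twist=[
    [0,0,0],
    [0,0,0],
    [0,0,0],
    [0,0,0],
  ],
  xyz=[
    [0,0,-0.15],
    [0,0,-0.15],
    [0,0,0],
    [0,0,0],
  ],
  fingers=[0,0,0,0],
)

```text
time: 10.05
tool_pos: [0.5519, -0.1759, 0.0653]
tool_rot: [0.706, 0.029, 0.707, -0.029]
contact_force: [-0.2, -0.3, 0.5]
gripper_width: 0.182
```

Call:
servo_tool(
  twist=[
    [0,0,0],
    [0,0,0],
    [0,0,0],
    [0,0,0],
  ],
  xyz=[
    [0,0,-0.1],
    [0,0,-0.05],
    [0,0,0],
    [0,0,0],
  ],
  fingers=[0,0,0,0],
)

```text
time: 10.55
tool_pos: [0.552, -0.176, 0.0641]
tool_rot: [0.707, 0.029, 0.706, -0.029]
contact_force: [-0.9, 0.8, 2.8]
gripper_width: 0.179
```

Call:
servo_tool(
  twist=[
    [0,0,0],
    [0,0,0],
    [0,0,0],
  ],
  xyz=[
    [0,0,-0.06],
    [0,0,0],
    [0,0,0],
  ],
  fingers=[0,0,0],
)

```text
time: 10.92
tool_pos: [0.552, -0.176, 0.0641]
tool_rot: [0.706, 0.029, 0.707, -0.029]
contact_force: [-3.2, 1.7, 6.1]
gripper_width: 0.182
```

Call:
servo_tool(
  twist=[
    [0,0,0],
    [0,0,0],
    [0,0,0],
    [0,0,0],
    [0,0,0],
    [0,0,0],
  ],
  xyz=[
    [0,0,0.05],
    [0,0,0],
    [0,0,0],
    [0,0,0],
    [0,0,2],
    [0,0,5],
  ],
  fingers=[0.3,0.5,0.6,0.8,1,1],
)

```text
time: 11.68
tool_pos: [0.5501, -0.1751, 0.1325]
tool_rot: [0.705, 0.03, 0.708, -0.029]
contact_force: [0.7, -0.7, 0.1]
gripper_width: 1.003
```

Call:
servo_tool(
  twist=[
    [0,0,0],
    [0,0,0],
    [0,0,0],
  ],
  xyz=[
    [0.2,2.5,2],
    [0.25,3.1,0],
    [0,0,0],
  ],
  fingers=[1,1,1],
)

```text
time: 12.05
tool_pos: [0.5571, -0.1188, 0.1557]
tool_rot: [0.707, 0.028, 0.706, -0.029]
contact_force: [0.0, -0.2, -0.8]
gripper_width: 1.001
```

```bash
python3 snap.py w9 200 20 440 280 3
```

```text
12.05 [ 0.5571 -0.1188  0.1557] [[0.0025, 0.0804, 0.9968], [-0.0008, 0.9968, -0.0804], [-1.0, -0.0005, 0.0025]] [ 0.01 -0.23 -0.78] 1.00061631028178
```

View pics/w9a.png

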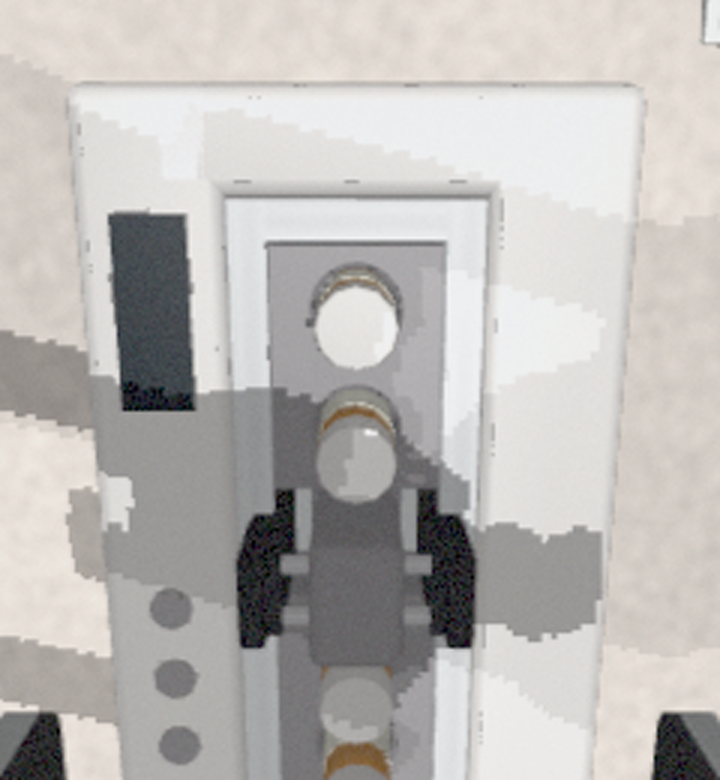

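```bash
python3 - <<'E'
from h import *
im=cv2.imread("pics/w9.png")
g=cv2.LUT(im,np.array([min(255,int((i/255)**.6*255)) for i in range(256)],np.uint8))
cv2.imwrite("pics/w9b.png",cv2.resize(g[170:330,240:400],None,fx=4,fy=4,interpolation=cv2.INTER_CUBIC)[:590])
vision.grab_frame("wrist")
print([(np.round(d["extent"],1).tolist(),round(d["score"],2)) for d in vision.spot_in("wrist","vial_a")])
E
```

```text
[([318.9, 168.8, 27.1, 33.1], 0.82), ([318.5, 124.2, 30.0, 36.3], 0.74), ([317.6, 253.0, 22.1, 20.8], 0.72)]
```

View pics/w9b.png

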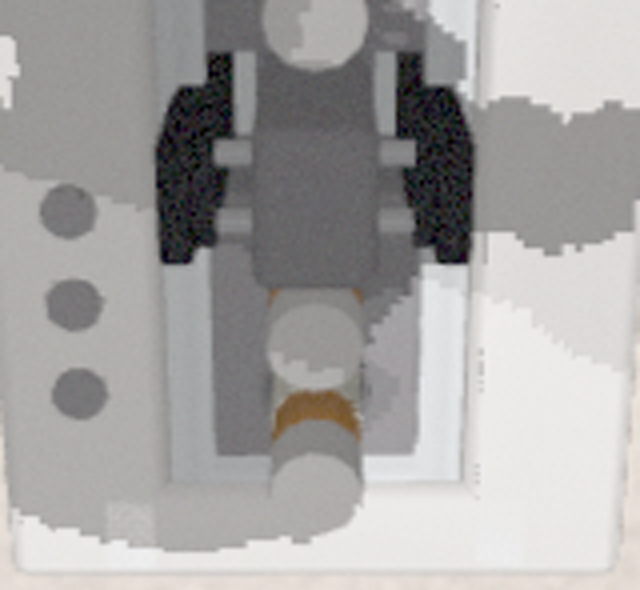

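```bash
python3 - <<'E'
from h import *
import pickle
s=pickle.load(open("w9.pkl","rb"));C=cam("wrist",s)
P=lambda x,y,z: atz(C,200+(x+.5)/3-.5,20+(y+.5)/3-.5,z)
Q=lambda x,y,z: atz(C,240+(x+.5)/4-.5,170+(y+.5)/4-.5,z)
ax=np.array([np.sin(np.radians(4.55)),np.cos(np.radians(4.55)),0])
for n,p,o in (("b3",P(356.5,327,.095),.0565),("b2",P(356.5,461,.095),.0285),("b1",Q(316,347,.095),-.0285),("b0",Q(318,499,.095),-.0565)):
    print(n,p,"c",p-o*ax)
print("b0 pred px",proj(C,np.array([.5567,-.1203,.095])-.0565*ax), "obs",240+318/4-.4,170+499/4-.4)
print("tower",Q(316,208,.105),"pads",Q(157,130,.103),Q(475,130,.103))
a,b=P(267,242,.061),P(446,242,.061);print("end c",(a+b)/2-.071*ax,np.degrees(np.arctan2(-(b-a)[1],(b-a)[0])))
st=manip.state();print(st["tool_pos"],st["time"])
E
```

```text
b3 [ 0.56111406 -0.06393754  0.095     ] c [ 0.55663197 -0.12025948  0.095     ]
b2 [ 0.55890702 -0.09117437  0.095     ] c [ 0.55664614 -0.11958455  0.095     ]
b1 [ 0.55435153 -0.14843231  0.095     ] c [ 0.5566124  -0.12002212  0.095     ]
b0 [ 0.55230671 -0.17803395  0.095     ] c [ 0.5567888  -0.12171201  0.095     ]
b0 pred px [318.83567196 292.64857261] obs 319.1 294.35
tower [ 0.55670079 -0.11919357  0.105     ] pads [ 0.53347621 -0.10523042  0.103     ] [ 0.58189245 -0.10917826  0.103     ]
end c [ 0.5567293  -0.11993727  0.061     ] 4.603020117328138
[ 0.55644541 -0.12050751  0.15422588] 12.2
```

```bash
python3 - <<'E'
from h import *
im=vision.grab_frame("scene")[:,:,::-1].copy()
C=cam("scene")
ax=np.array([np.sin(np.radians(4.55)),np.cos(np.radians(4.55)),0])
for o in (-.0565,-.0285,.0285,.0565): print(o,proj(C,np.array([.5567,-.1202,.095])+o*ax).round(1),proj(C,np.array([.5567,-.1202,.061])+o*ax).round(1))
cv2.imwrite("pics/s2.png",cv2.resize(im[200:300,240:370],None,fx=6,fy=6,interpolation=cv2.INTER_CUBIC))
im=vision.grab_frame("top")[:,:,::-1].copy()
cv2.imwrite("pics/t2.png",cv2.resize(im[150:225,310:420],None,fx=6,fy=6,interpolation=cv2.INTER_CUBIC))
E
```

```text
-0.0565 [283.7 252.8] [284.8 263. ]
-0.0285 [293.6 245. ] [294.5 255.2]
0.0285 [313.  229.7] [313.4 240.1]
0.0565 [322.1 222.6] [322.3 232.9]
```

View pics/s2.png

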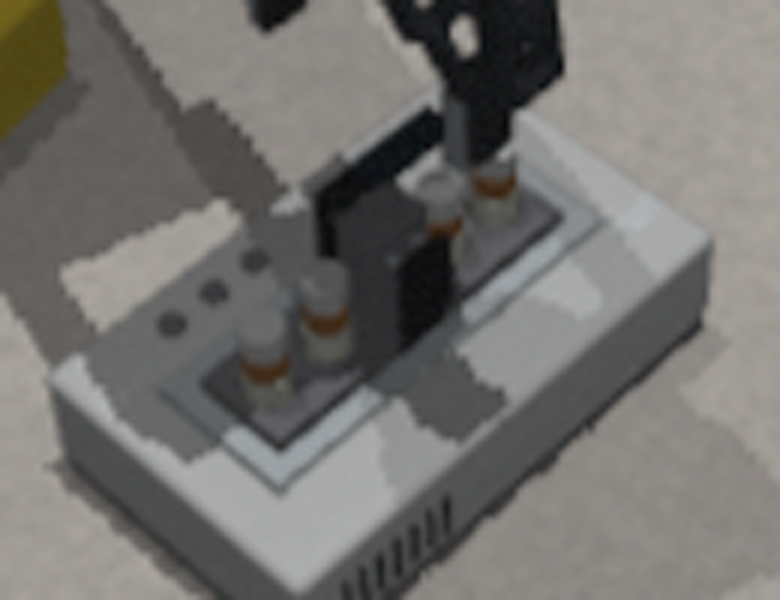

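Call:
servo_tool(
  twist=[
    [0,0,0],
    [0,0,0],
    [0,0,0],
    [0,0,0],
    [0,0,0],
    [0,0,0],
  ],
  xyz=[
    [0,0,-2],
    [0,0.05,-2],
    [0,0,-2],
    [0,0,0],
    [0,0,0],
    [0,0,0],
  ],
  fingers=[1,1,1,1,1,1],
)

```text
time: 13.05
tool_pos: [0.5572, -0.1197, 0.0948]
tool_rot: [0.707, 0.029, 0.706, -0.03]
contact_force: [0.4, -0.2, -0.6]
gripper_width: 1.0
```

```bash
python3 snap.py w10 180 80 460 300 2; python3 -c "
from h import *
print(manip.state()['tool_pos'])"
```

```text
13.05 [ 0.5572 -0.1197  0.0948] [[0.0019, 0.0828, 0.9966], [-0.0007, 0.9966, -0.0828], [-1.0, -0.0005, 0.0019]] [ 0.42 -0.19 -0.56] 0.9996994803712228
[ 0.55713623 -0.11966785  0.09482125]
```

View pics/w10.png

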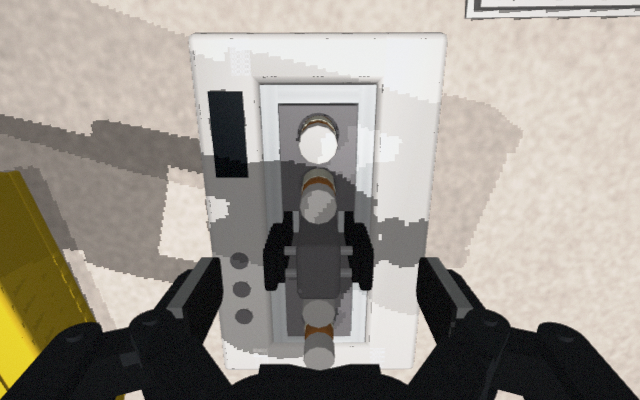

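Call:
servo_tool(
  twist=[
    [0,0,0],
    [0,0,0],
    [0,0,0],
    [0,0,0],
    [0,0,0],
  ],
  xyz=[
    [-0.04,0,-1],
    [0,0,-1],
    [0,0,-1],
    [0,0,0],
    [0,0,0],
  ],
  fingers=[1,1,1,1,1],
)

```text
time: 13.72
tool_pos: [0.556, -0.1195, 0.0637]
tool_rot: [0.706, 0.029, 0.707, -0.029]
contact_force: [-0.9, -0.1, 0.6]
gripper_width: 1.002
```

```bash
python3 snap.py w11 180 80 460 300 2
```

```text
13.725 [ 0.556  -0.1195  0.0637] [[-0.0001, 0.0829, 0.9966], [0.0, 0.9966, -0.0829], [-1.0, 0.0, -0.0001]] [-0.89 -0.07  0.61] 1.0016819241430732
```

View pics/w11.png

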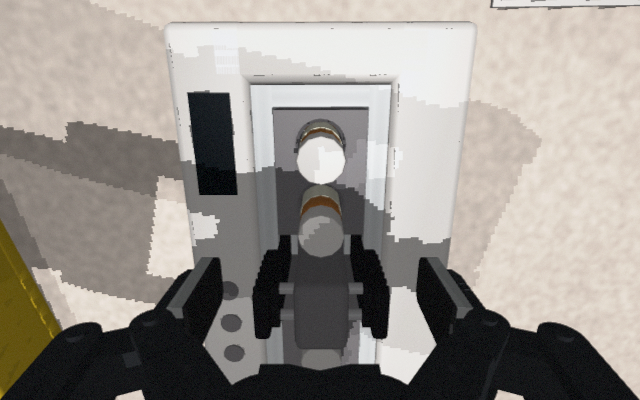

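Call:
servo_tool(
  twist=[
    [0,0,0],
    [0,0,0],
    [0,0,0],
    [0,0,0],
    [0,0,0],
  ],
  xyz=[
    [0.06,-0.04,0.1],
    [0,0,0],
    [0,0,0],
    [0,0,0],
    [0,0,0],
  ],
  fingers=[1,1,0.65,0.65,0.65],
)

```text
time: 14.4
tool_pos: [0.5566, -0.1198, 0.0647]
tool_rot: [0.706, 0.029, 0.707, -0.029]
contact_force: [-0.0, -0.8, 0.4]
gripper_width: 0.645
```

Call:
servo_tool(
  twist=[
    [0,0,0],
    [0,0,0],
    [0,0,0],
    [0,0,0],
  ],
  xyz=[
    [0,0,0],
    [0,0,0],
    [0,0,0],
    [0,0,0],
  ],
  fingers=[0.5,0.3,0,0],
)

```text
time: 14.9
tool_pos: [0.5572, -0.12, 0.0676]
tool_rot: [0.707, 0.029, 0.706, -0.029]
contact_force: [-6.0, 1.9, 14.4]
gripper_width: 0.369
```

```bash
python3 snap.py w12 180 80 460 300 2
```

```text
14.9 [ 0.5572 -0.12    0.0676] [[0.0001, 0.0826, 0.9966], [-0.0003, 0.9966, -0.0826], [-1.0, -0.0003, 0.0001]] [-6.01  1.86 14.4 ] 0.36947523343795985
```

View pics/w12.png

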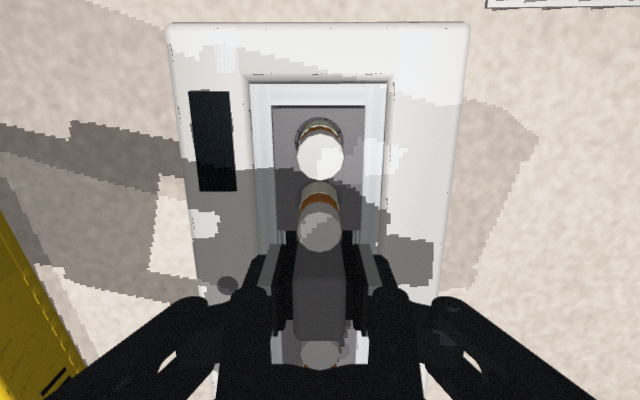

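Call:
servo_tool(
  twist=[
    [0,0,0],
    [0,0,0],
    [0,0,0],
    [0,0,0],
  ],
  xyz=[
    [0,0,0],
    [0,0,0.2],
    [0,0,0.1],
    [0,0,0],
  ],
  fingers=[0,0,0,0],
)

```text
time: 15.45
tool_pos: [0.5569, -0.1199, 0.0678]
tool_rot: [0.707, 0.029, 0.706, -0.029]
contact_force: [0.1, 0.1, 1.2]
gripper_width: 0.368
```

Call:
servo_tool(
  twist=[
    [0,0,0],
    [0,0,0],
    [0,0,0],
    [0,0,0],
  ],
  xyz=[
    [0,0,0.2],
    [0,0,0.2],
    [0,0,0.2],
    [0,0,0],
  ],
  fingers=[0,0,0,0],
)

```text
time: 15.95
tool_pos: [0.5564, -0.1198, 0.0737]
tool_rot: [0.706, 0.029, 0.707, -0.029]
contact_force: [0.3, -0.1, -2.4]
gripper_width: 0.363
```

```bash
python3 snap.py w13 180 80 460 300 2
```

```text
15.95 [ 0.5564 -0.1198  0.0737] [[-0.0004, 0.0829, 0.9966], [0.0001, 0.9966, -0.0829], [-1.0, 0.0001, -0.0004]] [ 0.34 -0.05 -2.44] 0.3629002095111441
```

View pics/w13.png

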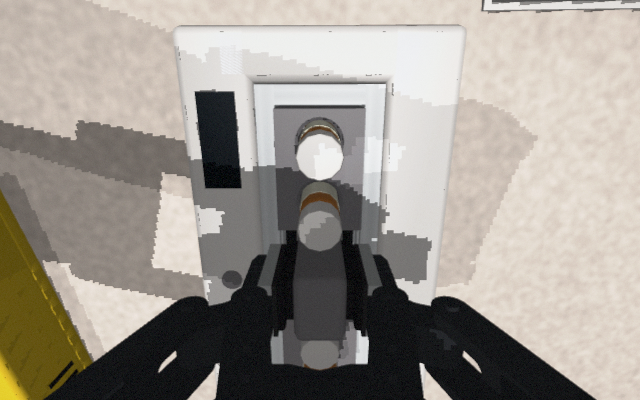

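Call:
servo_tool(
  twist=[
    [0,0,0],
    [0,0,0],
    [0,0,0],
    [0,0,0],
    [0,0,0],
    [0,0,0],
    [0,0,0],
    [0,0,0],
  ],
  xyz=[
    [0,0,0.5],
    [0,0,0.7],
    [0,0,0.8],
    [0,0,1],
    [0,0,1],
    [0,0,1],
    [0,0,1],
    [0,0,1],
  ],
  fingers=[0,0,0,0,0,0,0,0],
)

```text
time: 17.0
tool_pos: [0.5566, -0.1198, 0.1444]
tool_rot: [0.707, 0.029, 0.706, -0.029]
contact_force: [-0.2, -0.7, -1.7]
gripper_width: 0.368
```

Call:
servo_tool(
  twist=[
    [0,0,0],
    [0,0,0],
    [0,0,0],
    [0,0,0],
    [0,0,0],
    [0,0,0],
  ],
  xyz=[
    [0,0,0.8],
    [0,0,0.5],
    [0,0,0.2],
    [0,0,0],
    [0,0,0],
    [0,0,0],
  ],
  fingers=[0,0,0,0,0,0],
)

```text
time: 17.75
tool_pos: [0.5564, -0.1198, 0.1583]
tool_rot: [0.706, 0.029, 0.707, -0.029]
contact_force: [-0.2, 0.2, -3.2]
gripper_width: 0.369
```

```bash
python3 snap.py w14 180 80 460 300 2; python3 - <<'E'
from h import *
im=vision.grab_frame("scene")[:,:,::-1].copy()
cv2.imwrite("pics/s3.png",cv2.resize(im[180:310,240:370],None,fx=4.6,fy=4.6,interpolation=cv2.INTER_CUBIC))
E
```

```text
17.75 [ 0.5564 -0.1198  0.1583] [[-0.0007, 0.0829, 0.9966], [0.0002, 0.9966, -0.0829], [-1.0, 0.0002, -0.0007]] [-0.23  0.23 -3.23] 0.3687848708885612
```

View pics/w14.png

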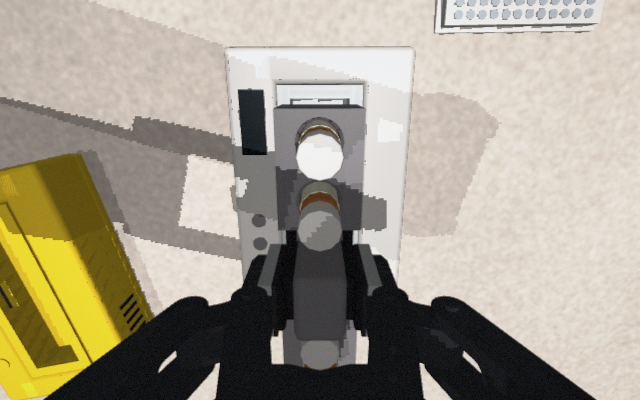

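View pics/s3.png

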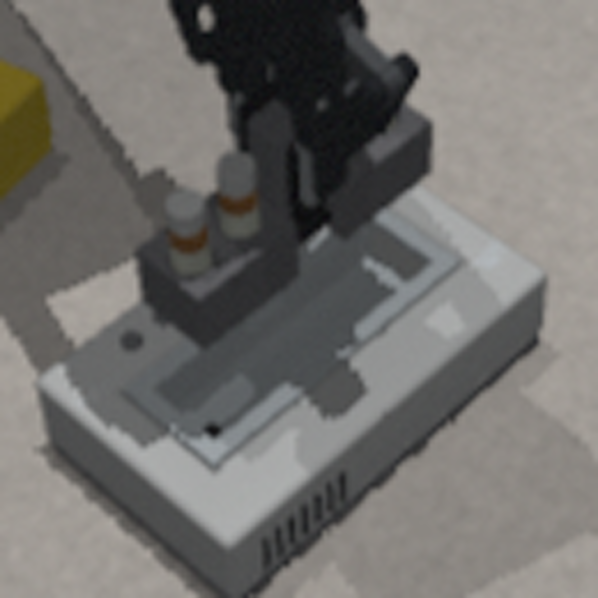

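```bash
python3 - <<'E'
from h import *
s=manip.state();print(s["tool_pos"],s["joint_vel"].round(4),s["contact_force"],s["gripper_width"],s["time"])
print(job.job_done())
E
```

```text
[ 0.55647155 -0.11980577  0.15846611] [ 0.0008 -0.0026 -0.0007  0.0013 -0.0015 -0.0001] [ 1.17576695 -0.32592948 -2.30629034] 0.3677143457193397 17.85
the job is handed in; nothing more can be done
None
```

I stood the slim vial in the free bore, bore0, and lowered it until it reached the bore floor. I then pinched both catches and lifted the cassette out level. I handed the job in at 17.9 s with the arm still holding the cassette.

**Last checks**
- **Vials:** after release, the scene picture showed the new vial's cap level with the one beside it. In the final pictures all four vials are in the cassette.
- **Height:** the underside is about 6 cm above the dock's top. I worked this out from the 9 cm the tool rose, with no slip visible in the wrist pictures.
- **Steadiness:** joint speeds were close to zero. The force was a steady 2–3 N downwards, about the weight of the loaded cassette.

**Checks that disagreed**
- **Cap position:** the new vial's cap appeared about 1.6 mm towards −y from where I expected it. The touch-down height and the level caps show it fully down, so I took this as a slight lean within the bore's play.
- **Pinched opening:** the gripper read 0.37, where 39 mm should give about 0.44–0.46. The wrist picture showed the catches pressed to their stops, about 38.5 mm across.
- **Top camera:** it gave positions about 2 mm different from the wrist camera. I used the wrist camera's.

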